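# Sweep the spent cells into the counting tray's trough and shut the flap

### The arm

A 7-joint arm with a two-finger parallel gripper is mounted at the origin on a cart in front of the work surface, level with it; the furniture and walls round the work are solid. World frame = base frame: x ahead of the robot, y to its left, z up, the work surface at z = 0. Lengths are in mm, angles in rad, forces in N, time in s.
With the tool pointing down it reaches from about 400 to 875 mm from the base axis. Payload 4.4 kg.
Tool frame: the origin (TCP) lies at the very end of the fingers, on their centre line; the grasp point (between the pads) lies 19 mm behind it; z points along the fingers, y is the line along which they close (so a half turn about z gives the same grasp; the last joint's range is limited). The gripper opens to 85 mm and grips with 20 to 120 N. Pads are 22 mm wide; open, the fingers measure 114 mm over their backs; the gripper's body (76 mm by 85 mm) begins 54 mm behind the grasp point. The pads swing forward as they close: fully open they stand 13 mm farther back than shut.
Start: joints at [-1.391, 0.628, 0.038, 1.517, -0.027, 0.996, -0.02], TCP at [158.141, 630.483, 231.313] pointing down, gripper open.
Joint ranges: [-3.06, 3.06], [-0.37, 2.12], [-1.25, 1.32], [0.18, 2.47], [-1.1, 4.24], [0.23, 1.98], [-2.94, 2.94]. Speed limits (rad/s): [2.57, 2.57, 3.14, 3.14, 3.14, 3.14, 3.14].

### API

Orientations are given as [roll, pitch, yaw] about the fixed x, y, z axes, in that order (R = Rz(yaw) Ry(pitch) Rx(roll)).
In Python, from cell import read_state, get_image, camera_info, finish_job gives the robot as it stands.
- The arm moves only by the tool play_rows, never from a script. Its argument "deltas" is one flat list of numbers, 7 for each row, row after row: the shift along the tool's x, y, z in mm, then the turn, a rotation vector about the tool's x, y, z in rad, then the opening, from 0 (shut) to 1 (fully open). In form: [dx, dy, dz, ax, ay, az, grip, dx, dy, dz, ax, ay, az, grip, ...]. A call has 1 to 10 rows; each row is the pose to reach, as a shift and turn from the pose commanded when the call began, along the tool's axes at that moment; what a row does not reach only later rows make up. A row lasts 1/8 s, in which the tool goes at most 62.5 mm and 10.7 degrees, less where a joint would pass 70% of its speed; a pose out of reach is approached as far as the arm can. A call with a gripper value outside its range is refused whole. The fingers move at their own pace and stop on an object; the grip force is fixed at half the most. Time passes only in rows, so rows that repeat a pose let the fingers close. It gives the time, the measured TCP pose, the force, the opening and the grip force at its end, in the units of the state.
- read_state(): the state, without advancing time (a new reading comes with each control period).
- get_image(name): name is "scene" or "side" or "wrist"; returns the picture (400x640x3 uint8, red, green, blue); there is no depth.
- camera_info(name): a dict with "fx", "fy", "cx", "cy" (pixels), "T" (4x4, takes a point from camera to world coordinates). Camera axes: x right, y down, z forward; pixel columns grow to the right and rows downward; lengths in mm; the calibration is good to about 2 mm. The wrist camera is an equidistant fisheye: a pixel r from the principal point sees the ray r / f radians off the axis. A picture is of the moment at which its call begins: read the wrist's pose just before it. camera_info takes no time and is no camera call; for the wrist camera it gives the pose at the moment of the call.
- finish_job(): hands the job in; it is judged then, once.
The state is a dict: "clock": time; "qpos": joint angles; "qd": joint speeds; "tau": joint torques, N m; "eef_pos": TCP position; "tool_rot": TCP orientation; "force": force on the tool from outside, world axes, zero at the start; "torque": the same for the moment, N m; "width": finger opening in mm; "gripper_force": force on a finger pad.
Only numpy, scipy, OpenCV 4.12 (cv2) and the standard library are available. Lean on these libraries where they do the work, as an engineer would, in place of code of your own. Each camera call takes 0.05 s, during which the arm holds its last target. There are 200 camera calls.

### The job

Without gripping or picking anything up, use the fingertips to sweep the three copper-brown spent battery cells across the white counting tray's floor and over its edge into the sunken trough along its right-hand side, leaving the one dark grey cell, which is still good, lying where it is on the tray floor. Once all three lie in the trough, push the blue flap that stands open beside the trough over it and press it fully shut, so the tray can be carried to the recycling bin. Do not disturb the other things on the desk, and finish with the hand clear.

Things in the scene. Friction and masses are not known exactly. Their poses are not given: they have to be found in the camera images.
- tray: White counting tray, fixed firmly to the desk. Origin on the desk under its middle; own x points roughly away from the robot, y roughly to the robot's left. Outside x = -155 to +155, y = -150 to +120 mm. Its raised floor (light grey inlay) has its top at z = 32 mm, with walls 5 mm thick, top at z = 44 mm, along both x ends and the +y side; towards the trough (-y) there is none
- floor_edge (a point): middle of the edge where the tray floor drops into the trough: tray x = 0, y = -85, z = 32 mm; the edge runs along tray x. The floor stretches from here to y = +115 mm and over x = -150 to +150 mm. The cells start on it in four lanes 66 mm apart along x, one to a lane, centres at y = -30 to +45 mm, so each has a clear way straight to the trough along -y
- trough (a point): middle of the trough's floor, 7 mm above the desk, at tray y = -115 mm. The trough is 60 mm wide (tray y = -145 to -85 mm), 300 mm long along tray x, closed at both ends, and lies 25 mm below the tray floor; open above until the flap is shut
- flap (a joint): blue trough flap, 304 x 70 x 4 mm: 0 = shut over the trough (its top then 40 mm above the desk, ribs to 43), 2.1 = wide open; starts at 1.7 to 2.0, leaning outward to tray -y. Hinge line along tray x at tray y = -150, z = 38 mm. The hinge is slightly stiff (0.03 N m, under 1 N at the edge): the flap stays where it is left and must be pushed right down
- flap_edge (a point): middle of the flap's free edge, half-way through its thickness, 72 mm from the hinge line; when shut it lies at tray y = -78 mm, over the edge of the tray floor; a 44 mm wide finger tab stands 8 mm beyond it there
- spent_1_mid (a point): copper-brown spent AA cell, 51 mm long, 17 mm wide, 14 mm high as it lies; it slides rather than rolls. Point: its centre, 7 mm above its underside. Its y axis runs along the cell; it starts crosswise, that is with its length within 40 degrees of the tray's x axis (either way round)
- spent_2_mid (a point): copper-brown spent AA cell, 51 mm long, 17 mm wide, 14 mm high as it lies; it slides rather than rolls. Point: its centre, 7 mm above its underside. Its y axis runs along the cell; it starts crosswise, that is with its length within 40 degrees of the tray's x axis (either way round)
- spent_3_mid (a point): copper-brown spent AA cell, 51 mm long, 17 mm wide, 14 mm high as it lies; it slides rather than rolls. Point: its centre, 7 mm above its underside. Its y axis runs along the cell; it starts crosswise, that is with its length within 40 degrees of the tray's x axis (either way round)
- good_cell_mid (a point): dark grey good AA cell, 52 mm long, 18 mm wide, 14 mm high as it lies; it slides rather than rolls. Point: its centre, 7 mm above its underside. Its y axis runs along the cell; it starts crosswise, that is with its length within 40 degrees of the tray's x axis (either way round); it may lie in any of the four lanes and is to be left there
- screwdriver: bystander: screwdriver with orange handle, 175 mm long, lying to the left of the tray; origin on the desk under its middle
- tape_measure: bystander: yellow pocket tape measure, 60 x 64 x 57 mm, left of the tray; origin under its middle
- blower_bulb: bystander: orange rubber dust blower, 68 mm across, 115 mm tall, standing left of the tray's far end; origin under its middle
- calculator: bystander: white desk calculator, 114 x 158 x 16 mm, lying to the right, near the robot; origin under its middle

How it is judged (in metres and radians):
On the way, in this order (a step that is already met when the one before it is completed fails the run):
1. all three copper-brown cells lie in the trough while the flap is still open (y of spent_1_mid in the frame of tray between -0.146 and -0.087 m and z of spent_1_mid in the frame of tray between 0 and 0.028 m and x of spent_1_mid in the frame of tray between -0.151 and 0.151 m and y of spent_2_mid in the frame of tray between -0.146 and -0.087 m and z of spent_2_mid in the frame of tray between 0 and 0.028 m and x of spent_2_mid in the frame of tray between -0.151 and 0.151 m and y of spent_3_mid in the frame of tray between -0.146 and -0.087 m and z of spent_3_mid in the frame of tray between 0 and 0.028 m and x of spent_3_mid in the frame of tray between -0.151 and 0.151 m and value of joint flap above 0.8 rad), for 0.2 s.
2. the flap is pushed fully shut over them (value of joint flap below 0.07 rad), for 0.2 s.
At the end, for the whole second after the job is handed in: All three copper-brown cells rest in the trough (centres over the trough and below the level of the tray floor), the flap is shut to within 0.07 rad (5 mm at its edge), and the dark grey cell lies on the tray floor within 30 mm of where it started (y of spent_1_mid in the frame of tray between -0.146 and -0.087 m and z of spent_1_mid in the frame of tray between 0 and 0.028 m and x of spent_1_mid in the frame of tray between -0.151 and 0.151 m and y of spent_2_mid in the frame of tray between -0.146 and -0.087 m and z of spent_2_mid in the frame of tray between 0 and 0.028 m and x of spent_2_mid in the frame of tray between -0.151 and 0.151 m and y of spent_3_mid in the frame of tray between -0.146 and -0.087 m and z of spent_3_mid in the frame of tray between 0 and 0.028 m and x of spent_3_mid in the frame of tray between -0.151 and 0.151 m and value of joint flap below 0.07 rad and distance of good_cell_mid from where it was at the start of the episode below 0.03 m and y of good_cell_mid in the frame of tray above -0.085 m and z of good_cell_mid in the frame of tray above 0.034 m and linear speed of each of spent_1, spent_2, spent_3 below 0.02 m/s); the robot touches nothing.
It fails at once if a cell is picked up or flung (its centre more than 27 mm above where it lies on the tray floor) (z of any of spent_1_mid, spent_2_mid, spent_3_mid, good_cell_mid in the frame of tray above 0.066 m).
It fails at once if a cell is gripped or pressed hard (over 38 N from the fingers) (contact force between the fingers and spent_1 above 38 N or contact force between the fingers and spent_2 above 38 N or contact force between the fingers and spent_3 above 38 N or contact force between the fingers and good_cell above 38 N).
It fails at once if the good cell is shoved away (over 30 mm) (distance of good_cell_mid from where it was at the start of the episode above 0.03 m).
It fails at once if another thing on the desk is moved by more than 20 mm or tipped over (distance of any of screwdriver, tape_measure, blower_bulb, calculator from where it was at the start of the episode above 0.02 m or angle between blower_bulb's own z axis and vertical above 0.5 rad).
It also fails if it takes over 61 s, if anything falls off the work surface, if the arm or the gripper's body presses on something with over 40 N, if the wrist force passes 120 N, or if a joint passes its speed limit or range.

## Working session

There is one attempt and no reset: what is moved stays moved. The work goes in short steps, Python scripts to look and compute and a tool call to move; the robot and the scene stay as the last step left them, time stands still between calls to the robot, and variables do not carry over. Pictures are saved under pics/ and viewed, at most 10 in all, crops included, and the job is handed in when it is done.

Besides the shell and the picture viewer there is one more tool, called after "Emit:" by a JSON object that holds its "op" and its "data", one argument or row to a line. play_rows: Moves the arm, as the interface text tells. Its arguments: {"type":"object","properties":{"deltas":{"type":"array"}},"required":["deltas"]}

```bash
mkdir -p pics; python3 - <<'E'
from cell import *
import cv2,json
s=read_state();print({k:s[k] for k in('clock','eef_pos','tool_rot','width','force')})
for n in('scene','side'):
    cv2.imwrite(f'pics/{n}0.png',cv2.cvtColor(get_image(n),cv2.COLOR_RGB2BGR));c=camera_info(n);print(n,c)
E
```

```text
{'clock': 0.0, 'eef_pos': array([157.97625936, 629.86893983, 230.40578626]), 'tool_rot': array([-3.13972833e+00,  3.26866566e-05,  2.89585926e+00]), 'width': 85.3830038197346, 'force': array([0.00601845, 0.89236497, 0.74049571])}
scene {'fx': 493.7537363712127, 'fy': 493.7537363712127, 'cx': 322.7234442207735, 'cy': 193.62492707526164, 'T': array([[ 5.41785500e-01, -5.82711347e-01,  6.05735881e-01,
        -3.00576896e+02],
       [-8.40365408e-01, -3.61862910e-01,  4.03535892e-01,
        -6.08306342e+02],
       [-1.59515952e-02, -7.27669376e-01, -6.85742537e-01,
         9.95654200e+02],
       [ 0.00000000e+00,  0.00000000e+00,  0.00000000e+00,
         1.00000000e+00]])}
side {'fx': 429.76277640146634, 'fy': 429.76277640146634, 'cx': 319.502645618778, 'cy': 204.78243563699075, 'T': array([[-9.78751786e-01, -9.97777372e-02,  1.79134988e-01,
         2.79311992e+02],
       [-2.03862767e-01,  5.67332026e-01, -7.97856093e-01,
         9.14102658e+02],
       [-2.20207399e-02, -8.17422030e-01, -5.75618199e-01,
         7.82272583e+02],
       [ 0.00000000e+00,  0.00000000e+00,  0.00000000e+00,
         1.00000000e+00]])}
```

View pics/scene0.png

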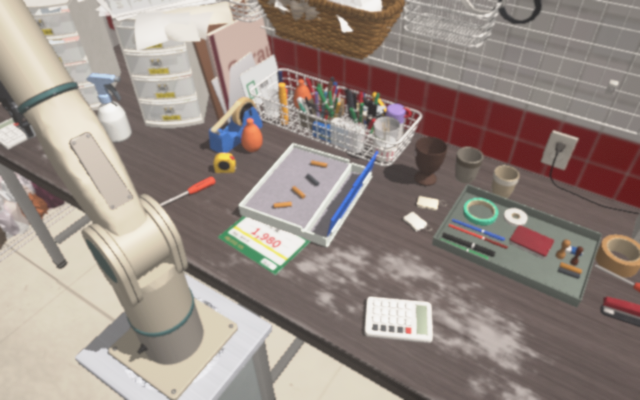

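View pics/side0.png

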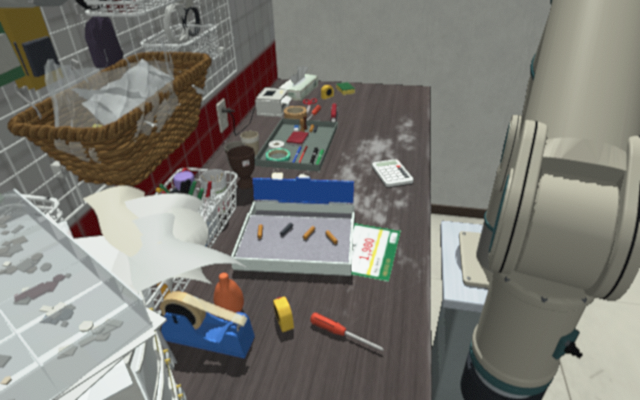

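```bash
cat > h.py <<'E'
import numpy as np,cv2
from cell import *
def ray(n,uv,z):
    c=camera_info(n);T=c['T'];uv=np.atleast_2d(uv).astype(float)
    d=np.c_[(uv[:,0]-c['cx'])/c['fx'],(uv[:,1]-c['cy'])/c['fy'],np.ones(len(uv))]@T[:3,:3].T
    return T[:3,3]+d*((z-T[2,3])/d[:,2:])
def blobs(n,img,mask,z,amin=20):
    k,l,st,ce=cv2.connectedComponentsWithStats(mask.astype(np.uint8))
    out=[]
    for i in range(1,k):
        if st[i,4]<amin: continue
        v,u=np.nonzero(l==i);P=ray(n,np.c_[u,v],z)[:,:2]
        r=cv2.minAreaRect(P.astype(np.float32));w,V=np.linalg.eigh(np.cov(P.T))
        out.append((ce[i].round(1),st[i,4],np.round(P.mean(0),1),np.round(r[1]),round(np.degrees(np.arctan2(V[1,1],V[0,1])))))
    return out
def warp(n,img,x0,x1,y0,y1,z,s=1.5):
    # top-down picture: columns = -y (right), rows = -x (down)
    c=camera_info(n);T=np.linalg.inv(c['T'])
    W=np.array([[x1,y1,z],[x1,y0,z],[x0,y0,z],[x0,y1,z]],float)@T[:3,:3].T+T[:3,3]
    uv=np.c_[W[:,0]/W[:,2]*c['fx']+c['cx'],W[:,1]/W[:,2]*c['fy']+c['cy']].astype(np.float32)
    w,h=int((y1-y0)*s),int((x1-x0)*s)
    M=cv2.getPerspectiveTransform(uv,np.float32([[0,0],[w,0],[w,h],[0,h]]))
    return cv2.warpPerspective(img,M,(w,h))
E
python3 - <<'E'
from h import *
for n,box in(('scene',(230,130,385,255)),('side',(225,170,360,280))):
    im=get_image(n);h=cv2.cvtColor(im,cv2.COLOR_RGB2HSV).astype(int);H,S,V=h[...,0],h[...,1],h[...,2]
    B=np.zeros(H.shape,bool);B[box[1]:box[3],box[0]:box[2]]=1
    print(n);[print('cop',b) for b in blobs(n,im,B&(H<20)&(S>110)&(V>70),39)]
    [print('dark',b) for b in blobs(n,im,B&(V<95)&(S<100),39)]
    [print('blue',b) for b in blobs(n,im,B&(H>100)&(H<130)&(S>130),40)]
    q=warp(n,im,400,850,-120,330,32,1.2);cv2.imwrite(f'pics/w_{n}.png',cv2.cvtColor(q,cv2.COLOR_RGB2BGR))
a=np.hstack([cv2.imread('pics/w_scene.png')[:,:400],cv2.imread('pics/w_side.png')[:,:400]]);cv2.imwrite('pics/w.png',a);print(a.shape)
E
```

```text
scene
cop (array([251.9, 139.7]), np.int32(387), array([636.7, 284.7]), array([115.,  64.]), -139)
cop (array([231.9, 157.2]), np.int32(27), array([534.3, 281.2]), array([40., 11.]), 58)
cop (array([318.7, 163.5]), np.int32(46), array([649.5,  36.8]), array([14., 45.]), 101)
cop (array([298.1, 191.6]), np.int32(48), array([514.4,  18.7]), array([50., 11.]), 70)
cop (array([282.1, 204.4]), np.int32(62), array([448.7,  26.8]), array([15., 45.]), 129)
dark (array([240.3, 148.9]), np.int32(99), array([580. , 285.7]), array([68., 35.]), 73)
dark (array([311.4, 180.1]), np.int32(31), array([575.5,  14. ]), array([44.,  9.]), 70)
dark (array([236.4, 212.2]), np.int32(44), array([358.1, 114.6]), array([34., 16.]), 57)
blue (array([233.5, 137. ]), np.int32(112), array([615.7, 343.4]), array([92., 33.]), -151)
blue (array([351.5, 192.7]), np.int32(423), array([ 593. , -112.4]), array([349.,  20.]), -173)
side
cop (array([259.7, 230.9]), np.int32(46), array([648.9,  36.1]), array([11., 54.]), 106)
cop (array([308.5, 232.5]), np.int32(52), array([513.4,  18.8]), array([53., 12.]), 76)
cop (array
[... 225 characters left out ...]
, -88.7]), array([136., 437.]), 100)
dark (array([309.4, 173.2]), np.int32(340), array([ 581.7, -290.7]), array([201.,  52.]), -172)
dark (array([302.7, 213.6]), np.int32(312), array([550.3, -63.7]), array([279.,  16.]), -173)
dark (array([357.1, 218.3]), np.int32(33), array([390.7, -69.1]), array([11., 47.]), 100)
dark (array([286.1, 230. ]), np.int32(74), array([577.3,  19.3]), array([58., 17.]), 75)
dark (array([227.3, 267.6]), np.int32(42), array([682.5, 191.4]), array([12., 30.]), 109)
dark (array([283.8, 275.7]), np.int32(865), array([535.5, 193.4]), array([299.,  31.]), -172)
blue (array([302.7, 190.2]), np.int32(2186), array([ 579.7, -184.8]), array([333., 137.]), -175)
(540, 800, 3)
```

View pics/w.png

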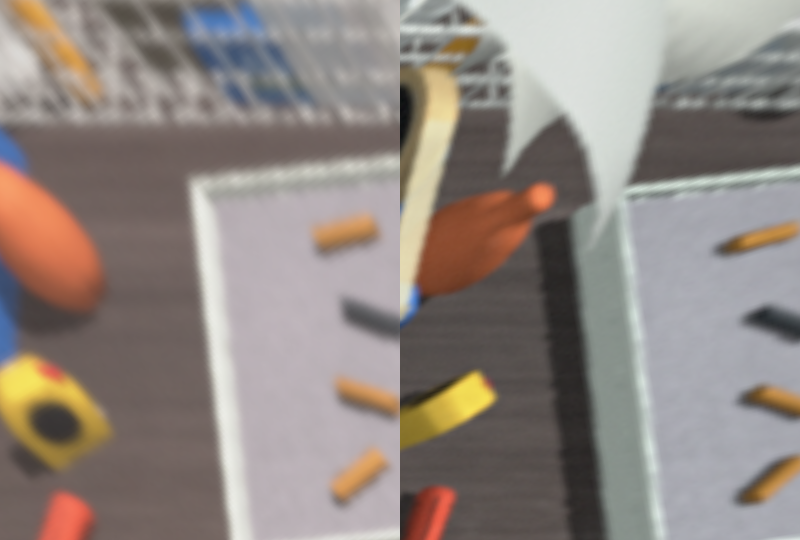

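```bash
python3 - <<'E'
from h import *
o=[]
for n in('scene','side'):
    q=warp(n,get_image(n),370,760,-220,180,44,1.0 if 0 else 1.0)
    q=cv2.resize(q,None,fx=1,fy=1)
    o.append(cv2.cvtColor(q,cv2.COLOR_RGB2BGR))
a=np.hstack(o);cv2.imwrite('pics/w2.png',a);print(a.shape)
# odds and ends near the flap
print(ray('scene',[[415,220],[428,203],[436,185],[399,318],[368,298],[373,335],[432,300]],0).round())
E
```

```text
(390, 800, 3)
[[ 624. -297.   -0.]
 [ 705. -300.    0.]
 [ 789. -289.    0.]
 [ 319. -400.    0.]
 [ 330. -312.    0.]
 [ 249. -370.   -0.]
 [ 406. -444.    0.]]
```

View pics/w2.png

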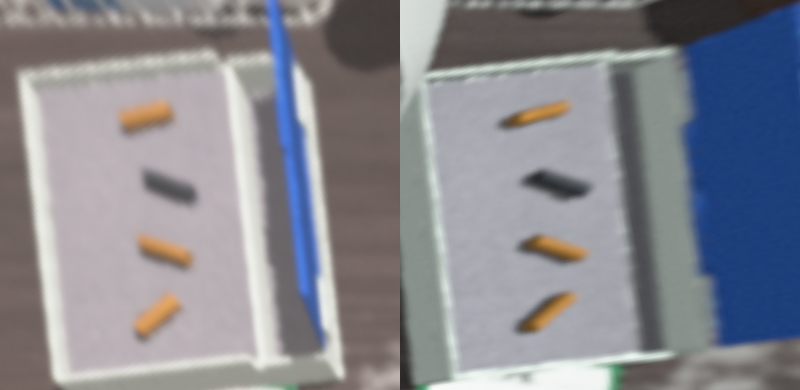

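Emit:
{"op": "play_rows", "data": {
  "deltas": [-100, -68, 0, 0, 0, 0.18, 0, -160, -109, 0, 0, 0, 0.32, 0, -220, -149, 0, 0, 0, 0.44, 0, -280, -190, 0, 0, 0, 0.56, 0, -340, -231, 0, 0, 0, 0.68, 0, -400, -271, 0, 0, 0, 0.8, 0, -460, -312, 0, 0, 0, 0.92, 0, -515, -349, 0, 0, 0, 1.03, 0, -565, -383, 0, 0, 0, 1.13, 0, -603, -409, 0, 0, 0, 1.203, 0]
}}

```text
clock: 1.55
eef_pos: [575.7, 163.1, 231.4]
tool_rot: [3.141, -0.001, 1.691]
force: [0.1, 0.3, -1.0]
width: -0.3
gripper_force: 0.0
```

```bash
cat > tp.py <<'E'
from h import *
O=np.array([549.,23.]);A=np.radians(7);R=np.array([[np.cos(A),-np.sin(A)],[np.sin(A),np.cos(A)]])
def T(p): return (np.asarray(p)[...,:2]-O)@R
def st():
    s=read_state();r=s['tool_rot'];print('t',round(s['clock'],2),'tray xy',T(s['eef_pos']).round(1),'z',s['eef_pos'][2].round(1),'rot',np.round(r,3),'yaw err',round(r[2]-1.693,3),'F',s['force'].round(1),'w',round(s['width'],1),'q',np.round(s['qpos'],2))
def look():
    for n,box in(('scene',(230,130,385,255)),('side',(225,170,360,280))):
        im=get_image(n);h=cv2.cvtColor(im,cv2.COLOR_RGB2HSV).astype(int);H,S,V=h[...,0],h[...,1],h[...,2]
        B=np.zeros(H.shape,bool);B[box[1]:box[3],box[0]:box[2]]=1
        for nm,m in(('cop',(H<20)&(S>110)&(V>60)),('dark',(V<95)&(S<100))):
            for b in blobs(n,im,B&m,39):
                t=T(b[2])
                if abs(t[0])<150 and -160<t[1]<110 and max(b[3])<90: print(n,nm,b[0],b[1],'tray',t.round(1),b[3],b[4]-7)
E
python3 - <<'E'
from tp import *
st();look()
E
```

```text
t 1.55 tray xy [ 43.6 135.8] z 231.4 rot [ 3.141e+00 -1.000e-03  1.691e+00] yaw err -0.002 F [ 0.1  0.3 -1. ] w -0.3 q [-0.56  0.58  0.38  1.68 -0.25  0.94  0.03]
scene cop [318.6 163.6] 47 tray [101.2   1.8] [14. 45.] 95
scene cop [298.  191.7] 48 tray [-35.2  -0. ] [50. 11.] 63
scene cop [282.1 204.4] 62 tray [-99.1  16. ] [15. 45.] 122
scene dark [311.2 180. ] 25 tray [ 25.2 -11.6] [44.  6.] 62
side cop [259.7 230.9] 46 tray [100.8   0.8] [11. 54.] 99
side cop [308.5 232.5] 52 tray [-35.8   0.2] [53. 12.] 69
side cop [331.1 236.9] 57 tray [-98.9  15.7] [12. 55.] 120
side dark [286.2 230.1] 70 tray [27.4 -6.8] [58. 17.] 68
```

Emit:
{"op": "play_rows", "data": {
  "deltas": [-40, 28, 0, 0, 0, 0, 0, -82, 57, 40, 0, 0, 0, 0, -82, 57, 80, 0, 0, 0, 0, -82, 57, 80, 0, 0, 0, 0]
}}

```text
clock: 2.15
eef_pos: [638.3, 89.6, 148.0]
tool_rot: [-3.134, -0.0, 1.692]
force: [0.7, 1.6, 0.7]
width: 0.0
gripper_force: 0.0
```

```bash
python3 -c "
from tp import *
st()
cv2.imwrite('pics/wr.png',cv2.cvtColor(get_image('wrist'),cv2.COLOR_RGB2BGR))"
```

```text
t 2.15 tray xy [96.8 55.2] z 148.0 rot [-3.134 -0.     1.692] yaw err -0.001 F [0.7 1.6 0.7] w 0.0 q [-0.38  0.74  0.33  1.61 -0.3   0.85  0.2 ]
```

View pics/wr.png

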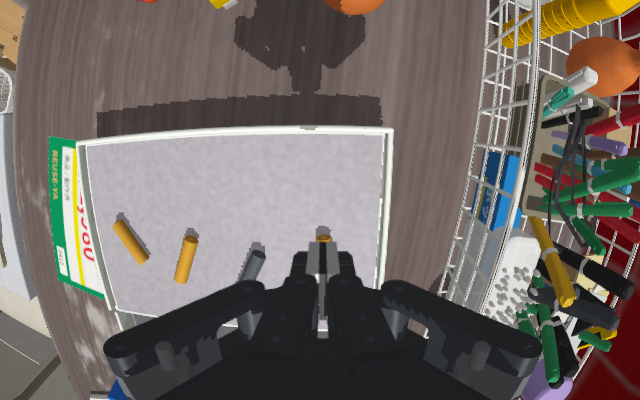

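Emit:
{"op": "play_rows", "data": {
  "deltas": [0, 3, 50, 0, 0, 0, 0, 0, 3, 95, 0, 0, 0, 0, 0, 3, 111, 0, 0, 0, 0, 0, 3, 111, 0, 0, 0, 0]
}}

```text
clock: 2.7
eef_pos: [644.5, 91.1, 41.2]
tool_rot: [3.141, -0.0, 1.694]
force: [-0.6, -0.9, 1.1]
width: -0.1
gripper_force: 0.0
```

```bash
python3 -c "
from tp import *
st()"
```

```text
t 2.7 tray xy [103.1  55.9] z 41.2 rot [ 3.141 -0.     1.694] yaw err 0.001 F [-0.6 -0.9  1.1] w -0.1 q [-0.34  0.88  0.28  1.65 -0.35  0.65  0.24]
```

Emit:
{"op": "play_rows", "data": {
  "deltas": [-5, -2, 4, 0, 0, 0, 0, -15, -2, 5, 0, 0, 0, 0, -25, -2, 5, 0, 0, 0, 0, -35, -2, 5, 0, 0, 0, 0, -45, -2, 5, 0, 0, 0, 0, -55, -2, 5, 0, 0, 0, 0, -65, -2, 5, 0, 0, 0, 0, -75, -2, 5, 0, 0, 0, 0]
}}

```text
clock: 3.7
eef_pos: [651.3, 14.9, 35.3]
tool_rot: [-3.142, -0.0, 1.693]
force: [0.6, -0.4, -0.1]
width: 0.2
gripper_force: 0.1
```

```bash
python3 -c "
from tp import *
st();look()"
```

```text
t 3.7 tray xy [100.5 -20.5] z 35.3 rot [-3.142 -0.     1.693] yaw err -0.0 F [ 0.6 -0.4 -0.1] w 0.2 q [-0.22  0.89  0.26  1.65 -0.34  0.64  0.34]
scene cop [335.4 169.5] 48 tray [ 97.2 -56. ] [14. 45.] 90
scene cop [298.  191.7] 48 tray [-35.2  -0. ] [50. 11.] 63
scene cop [282.1 204.3] 63 tray [-98.9  15.9] [15. 45.] 122
scene dark [311.5 180.2] 28 tray [ 24.8 -12.6] [44.  7.] 62
side cop [308.5 232.5] 52 tray [-35.8   0.2] [53. 12.] 69
side cop [331.1 237. ] 58 tray [-99.  16.] [12. 55.] 119
side dark [286.1 230.3] 68 tray [27.4 -6.2] [58. 16.] 67
```

Emit:
{"op": "play_rows", "data": {
  "deltas": [-10, -2, 0, 0, 0, 0, 0, -20, -2, 0, 0, 0, 0, 0, -30, -2, 0, 0, 0, 0, 0, -40, -2, 0, 0, 0, 0, 0, -50, -2, 0, 0, 0, 0, 0, -60, -2, 0, 0, 0, 0, 0, -66, -2, 0, 0, 0, 0, 0, -66, -2, 0, 0, 0, 0, 0, -40, -2, -20, 0, 0, 0, 0, -20, -30, -60, 0, 0, 0, 0]
}}

```text
clock: 5.05
eef_pos: [623.9, -6.1, 94.3]
tool_rot: [-3.141, -0.0, 1.695]
force: [0.2, 0.3, 1.1]
width: -0.4
gripper_force: 0.0
```

```bash
python3 -c "
from tp import *
st();look()
cv2.imwrite('pics/s1.png',cv2.resize(cv2.cvtColor(get_image('side'),cv2.COLOR_RGB2BGR)[160:300,200:400],None,fx=3,fy=3))"
```

```text
t 5.05 tray xy [ 70.8 -38. ] z 94.3 rot [-3.141 -0.     1.695] yaw err 0.002 F [0.2 0.3 1.1] w -0.4 q [-0.2   0.78  0.28  1.71 -0.31  0.7   0.36]
scene cop [348.3 180.6] 24 tray [  68.1 -110.7] [13. 20.] 89
scene cop [298.  191.7] 48 tray [-35.2  -0. ] [50. 11.] 63
scene cop [282.1 204.4] 62 tray [-99.1  16. ] [15. 45.] 122
scene dark [311.3 180.1] 26 tray [ 24.8 -12. ] [44.  7.] 62
side cop [308.5 232.5] 52 tray [-35.8   0.2] [53. 12.] 69
side cop [331.1 237. ] 58 tray [-99.  16.] [12. 55.] 119
side dark [262.3 212. ] 39 tray [110.4 -87.8] [38. 10.] -176
side dark [286.1 230.3] 67 tray [27.5 -6.2] [58. 16.] 67
```

View pics/s1.png

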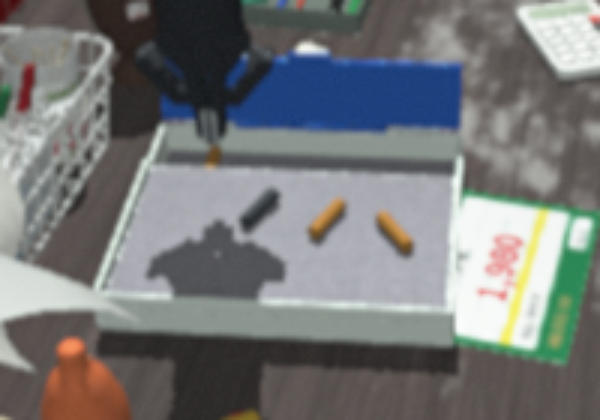

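Emit:
{"op": "play_rows", "data": {
  "deltas": [45, -53, 0, 0, 0, 0, 0, 80, -90, 0, 0, 0, 0, 0, 90, -108, 0, 0, 0, 0, 0, 90, -108, 20, 0, 0, 0, 0, 90, -108, 40, 0, 0, 0, 0, 90, -108, 54, 0, 0, 0, 0, 90, -108, 58, 0, 0, 0, 0]
}}

```text
clock: 6.08
eef_pos: [505.4, 67.7, 36.1]
tool_rot: [-3.14, 0.0, 1.692]
force: [-0.2, -0.0, -0.1]
width: 0.0
gripper_force: 0.0
```

```bash
python3 -c "
from tp import *
st();look()"
```

```text
t 6.08 tray xy [-37.8  49.7] z 36.1 rot [-3.14   0.     1.692] yaw err -0.001 F [-0.2 -0.  -0.1] w 0.0 q [-0.32  0.76  0.2   2.05 -0.39  0.37  0.31]
scene cop [348.3 180.6] 24 tray [  68.1 -110.7] [13. 20.] 89
scene cop [298.  191.7] 48 tray [-35.2  -0. ] [50. 11.] 63
scene cop [282.1 204.4] 62 tray [-99.1  16. ] [15. 45.] 122
scene dark [311.3 180.1] 26 tray [ 24.8 -12. ] [44.  7.] 62
side cop [331.1 237. ] 58 tray [-99.  16.] [12. 55.] 119
side dark [262.2 212. ] 38 tray [110.8 -87.7] [36. 10.] -177
```

Emit:
{"op": "play_rows", "data": {
  "deltas": [-8, 0, 0, 0, 0, 0, 0, -16, 0, 0, 0, 0, 0, 0, -24, 0, 0, 0, 0, 0, 0, -32, 0, 0, 0, 0, 0, 0, -40, 0, 0, 0, 0, 0, 0, -48, 0, 0, 0, 0, 0, 0, -54, 0, 0, 0, 0, 0, 0]
}}

```text
clock: 7.05
eef_pos: [512.3, 14.1, 37.3]
tool_rot: [-3.142, 0.0, 1.692]
force: [0.0, 0.4, 0.1]
width: 0.0
gripper_force: 0.2
```

```bash
python3 -c "
from tp import *
st();look()"
```

```text
t 7.05 tray xy [-37.5  -4.4] z 37.3 rot [-3.142  0.     1.692] yaw err -0.001 F [0.  0.4 0.1] w 0.0 q [-0.21  0.76  0.19  2.05 -0.36  0.37  0.39]
scene cop [348.3 180.6] 24 tray [  68.1 -110.7] [13. 20.] 89
scene cop [309.9 196.7] 52 tray [-39.3 -40. ] [51. 12.] 56
scene cop [281.8 204.3] 66 tray [-99.1  16.8] [15. 44.] 120
side cop [331.1 236.9] 57 tray [-98.9  15.7] [12. 55.] 120
side dark [262.2 212. ] 38 tray [110.8 -87.7] [36. 10.] -177
side dark [286.1 230.3] 66 tray [27.4 -6.2] [58. 16.] 68
```

Emit:
{"op": "play_rows", "data": {
  "deltas": [-10, 0, 1, 0, 0, 0, 0, -20, 0, 1, 0, 0, 0, 0, -30, 0, 1, 0, 0, 0, 0, -40, 0, 1, 0, 0, 0, 0, -50, 0, 1, 0, 0, 0, 0, -60, 0, 1, 0, 0, 0, 0, -70, 0, 1, 0, 0, 0, 0, -80, 0, 1, 0, 0, 0, 0, -81, 0, 1, 0, 0, 0, 0]
}}

```text
clock: 8.28
eef_pos: [522.2, -66.9, 36.3]
tool_rot: [3.141, 0.001, 1.691]
force: [-0.0, -0.1, 0.8]
width: -0.1
gripper_force: 0.0
```

```bash
python3 -c "
from tp import *
st();look()"
```

```text
t 8.28 tray xy [-37.5 -86. ] z 36.3 rot [3.141e+00 1.000e-03 1.691e+00] yaw err -0.002 F [-0.  -0.1  0.8] w -0.1 q [-0.04  0.77  0.17  2.01 -0.32  0.39  0.5 ]
scene cop [348.3 180.6] 25 tray [  67.8 -110.7] [13. 20.] 89
scene cop [282.4 204.1] 74 tray [-97.6  15.7] [16. 47.] 122
scene cop [325.  211.2] 59 tray [ -72.8 -103.4] [51. 12.] -181
side cop [330.8 236.3] 64 tray [-97.9  13.2] [14. 59.] 118
side dark [262.2 212. ] 38 tray [110.8 -87.7] [36. 10.] -177
```

Emit:
{"op": "play_rows", "data": {
  "deltas": [10, 0, -20, 0, 0, 0, 0, 40, 0, -60, 0, 0, 0, 0, 90, -30, -60, 0, 0, 0, 0, 140, -61, -60, 0, 0, 0, 0, 153, -61, -50, 0, 0, 0, 0, 153, -61, -30, 0, 0, 0, 0, 153, -61, -8, 0, 0, 0, 0, 153, -61, 0, 0, 0, 0, 0]
}}

```text
clock: 9.38
eef_pos: [442.9, 78.6, 35.2]
tool_rot: [-3.14, -0.0, 1.693]
force: [0.0, 0.3, 0.2]
width: 0.3
gripper_force: 0.0
```

```bash
python3 -c "
from tp import *
st();look()
print(T(ray('scene',[[348.3,180.6],[325,211.2]],14)))
a=get_image('scene')[130:260,225:400];b=get_image('side')[165:295,205:380]
cv2.imwrite('pics/s2.png',cv2.resize(cv2.cvtColor(np.vstack([a,b]),cv2.COLOR_RGB2BGR),None,fx=2.3,fy=2.3))"
```

```text
t 9.38 tray xy [-98.6  68.1] z 35.2 rot [-3.14  -0.     1.693] yaw err -0.0 F [0.  0.3 0.2] w 0.3 q [-0.34  0.72  0.16  2.21 -0.45  0.24  0.34]
scene cop [348.2 180.6] 23 tray [  67.8 -110.5] [13. 20.] 86
scene cop [282.1 204.4] 62 tray [-99.1  16. ] [15. 45.] 122
scene cop [325.2 211.1] 57 tray [ -72.4 -103.6] [51. 12.] -180
scene dark [311.1 180. ] 25 tray [ 25.  -11.2] [44.  5.] 61
side cop [329.4 233.9] 25 tray [-93.7   3. ] [ 8. 26.] 96
side dark [262.3 212. ] 39 tray [110.4 -87.8] [38. 10.] -176
side dark [286.2 230.3] 67 tray [27.1 -6.3] [58. 16.] 67
[[ 93.82855609 -99.90586   ]
 [-50.89282031 -92.31498414]]
```

View pics/s2.png

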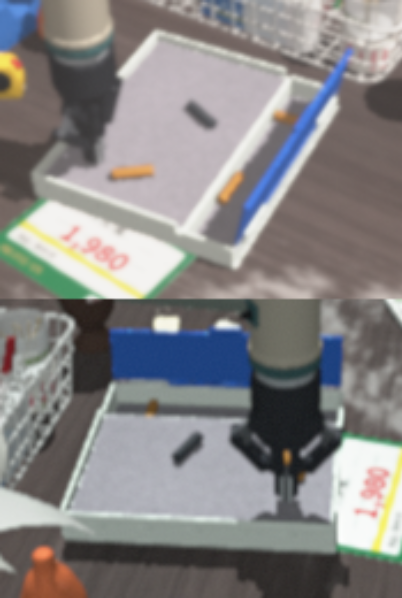

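Emit:
{"op": "play_rows", "data": {
  "deltas": [0, 0, 0, 0, 0, 0.12, 0, -5, 0, 0, 0, 0, 0.2, 0, -15, -2, 0, 0, 0, 0.2, 0, -25, -4, 0, 0, 0, 0.2, 0, -35, -6, 0, 0, 0, 0.2, 0, -45, -8, 0, 0, 0, 0.2, 0, -55, -10, 0, 0, 0, 0.2, 0, -65, -12, 0, 0, 0, 0.2, 0, -75, -14, 0, 0, 0, 0.2, 0]
}}

```text
clock: 10.7
eef_pos: [438.5, 1.9, 36.7]
tool_rot: [3.141, -0.0, 1.492]
force: [0.2, 0.2, 0.5]
width: 0.0
gripper_force: 0.1
```

```bash
python3 -c "
from tp import *
st();look()"
```

```text
t 10.7 tray xy [-112.3   -7.4] z 36.7 rot [ 3.141 -0.     1.492] yaw err -0.201 F [0.2 0.2 0.5] w 0.0 q [-0.22  0.72  0.22  2.24 -0.67  0.24  0.53]
scene cop [348.3 180.6] 24 tray [  68.1 -110.7] [13. 20.] 89
scene cop [296. 207.] 55 tray [-91.9 -23.9] [50. 11.] -173
scene cop [325.2 211.1] 57 tray [ -72.4 -103.6] [51. 12.] -180
scene dark [311.3 180.1] 26 tray [ 24.8 -12. ] [44.  7.] 62
side cop [326.5 227.8] 39 tray [-83.7 -23.4] [25. 18.] -156
side dark [262.2 212. ] 38 tray [110.8 -87.7] [36. 10.] -177
side dark [286.1 230.3] 66 tray [27.4 -6.2] [58. 16.] 67
```

Emit:
{"op": "play_rows", "data": {
  "deltas": [10, 0, -10, 0, 0, 0, 0, 12, 0, -45, 0, 0, -0.1, 0, 6, 40, -45, 0, 0, -0.2, 0, -1, 72, -40, 0, 0, -0.2, 0, -1, 72, -20, 0, 0, -0.2, 0, -1, 72, 0, 0, 0, -0.2, 0, -1, 72, 0, 0, 0, -0.2, 0]
}}

```text
clock: 11.68
eef_pos: [508.8, -3.7, 35.3]
tool_rot: [-3.139, -0.001, 1.693]
force: [-0.7, -0.8, -0.8]
width: 0.2
gripper_force: 0.0
```

```bash
python3 -c "
from tp import *
st();look()"
```

```text
t 11.68 tray xy [-43.2 -21.6] z 35.3 rot [-3.139e+00 -1.000e-03  1.693e+00] yaw err -0.0 F [-0.7 -0.8 -0.8] w 0.2 q [-0.23  0.77  0.28  2.06 -0.54  0.39  0.61]
scene cop [348.3 180.6] 24 tray [  68.1 -110.7] [13. 20.] 89
scene cop [296.4 206.7] 55 tray [-90.3 -24.4] [53. 11.] -169
scene cop [325.2 211.1] 57 tray [ -72.4 -103.6] [51. 12.] -180
side cop [329.8 227.7] 66 tray [-93.  -24.5] [45. 18.] -170
side dark [262.2 212. ] 38 tray [110.8 -87.7] [36. 10.] -177
side dark [286.1 230.3] 66 tray [27.4 -6.2] [58. 16.] 67
side dark [330.1 230.5] 20 tray [-94.6 -11.8] [39.  4.] -169
```

Emit:
{"op": "play_rows", "data": {
  "deltas": [0, -10, 0, 0, 0, 0, 0, 0, -20, 0, 0, 0, 0, 0, 0, -32, 0, 0, 0, 0, 0, 0, -32, 0, 0, 0, 0, 0, 0, -25, -10, 0, 0, 0, 0, 10, -25, -40, 0, 0, 0, 0, 32, -70, -40, 0, 0, 0, 0, 32, -72, -20, 0, 0, 0, 0, 32, -72, 0, 0, 0, 0, 0, 32, -72, 0, 0, 0, 0, 0]
}}

```text
clock: 13.02
eef_pos: [433.8, 19.0, 35.5]
tool_rot: [-3.139, -0.0, 1.692]
force: [0.3, -1.0, 0.8]
width: 0.0
gripper_force: 0.0
```

```bash
python3 -c "
from tp import *
st();look()"
```

```text
t 13.03 tray xy [-114.8   10.1] z 35.5 rot [-3.139 -0.     1.692] yaw err -0.001 F [ 0.3 -1.   0.8] w 0.0 q [-0.26  0.72  0.23  2.25 -0.7   0.23  0.72]
scene cop [348.3 180.6] 24 tray [  68.1 -110.7] [13. 20.] 89
scene cop [325.  211.2] 59 tray [ -72.8 -103.4] [51. 12.] -181
scene cop [291.6 211.9] 56 tray [-113.8  -22. ] [50. 12.] -176
scene dark [311.3 180.1] 26 tray [ 24.8 -12. ] [44.  7.] 62
side cop [343.3 228. ] 22 tray [-130.6  -24.8] [11. 18.] 89
side dark [262.3 212. ] 39 tray [110.4 -87.8] [38. 10.] -176
side dark [286.1 230.3] 66 tray [27.4 -6.2] [58. 16.] 67
```

Emit:
{"op": "play_rows", "data": {
  "deltas": [-10, 0, 0, 0, 0, 0, 0, -20, 0, 0, 0, 0, 0, 0, -30, 0, 0, 0, 0, 0, 0, -40, 0, 0, 0, 0, 0, 0, -50, 0, 0, 0, 0, 0, 0, -60, 0, 0, 0, 0, 0, 0, -70, 0, 0, 0, 0, 0, 0, -80, 0, 0, 0, 0, 0, 0, -90, 0, 0, 0, 0, 0, 0, -97, 0, 0, 0, 0, 0, 0]
}}

```text
clock: 14.38
eef_pos: [446.4, -78.1, 36.3]
tool_rot: [3.142, 0.0, 1.692]
force: [0.1, 0.0, -0.2]
width: 0.4
gripper_force: 0.0
```

Emit:
{"op": "play_rows", "data": {
  "deltas": [0, 0, 0, 0, 0, 0, 0, 15, 0, -10, 0, 0, 0, 0, 40, 20, -70, 0, 0, 0, 0, 80, 50, -130, 0, 0, 0, 0, 100, 50, -150, 0, 0, 0, 0]
}}

```text
clock: 15.0
eef_pos: [485.2, 29.9, 188.4]
tool_rot: [3.139, 0.0, 1.694]
force: [0.0, -0.0, -0.1]
width: -0.5
gripper_force: 0.0
```

```bash
python3 -c "
from tp import *
st();look()
a=get_image('scene')[130:260,225:400];b=get_image('side')[165:295,205:380]
cv2.imwrite('pics/s3.png',cv2.resize(cv2.cvtColor(np.vstack([a,b]),cv2.COLOR_RGB2BGR),None,fx=2.3,fy=2.3))"
```

```text
t 15.0 tray xy [-62.5  14.6] z 188.4 rot [3.139 0.    1.694] yaw err 0.001 F [ 0.  -0.  -0.1] w -0.5 q [-0.53  0.52  0.6   2.02 -0.44  0.72  0.47]
scene cop [348.3 180.6] 24 tray [  68.1 -110.7] [13. 20.] 89
scene cop [325.2 211.1] 57 tray [ -72.4 -103.6] [51. 12.] -180
scene cop [319.3 226.6] 30 tray [-130.7 -114.4] [38.  7.] -183
scene dark [311.1 180. ] 25 tray [ 25.  -11.2] [44.  5.] 61
side dark [262.2 212. ] 38 tray [110.8 -87.7] [36. 10.] -177
side dark [286.1 230.3] 66 tray [27.4 -6.2] [58. 16.] 67
```

View pics/s3.png

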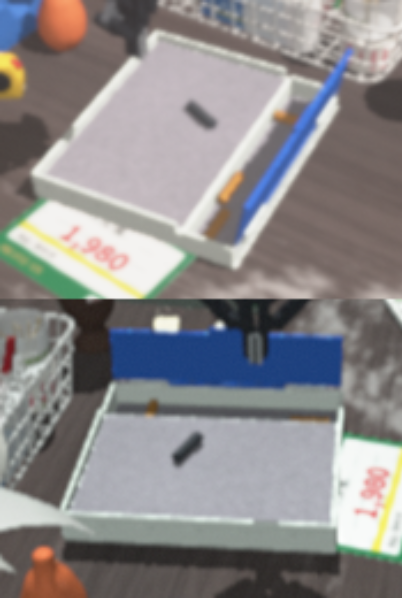

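Emit:
{"op": "play_rows", "data": {
  "deltas": [-50, 15, 0, 0, 0, 0, 0, -105, 30, 0, 0, 0, 0, 0, -160, 45, 0, 0, 0, 0, 0, -210, 62, 0, 0, 0, 0, 0, -232, 62, 0, 0, 0, 0, 0, -232, 62, 0, 0, 0, 0, 0, -232, 62, 0, 0, 0, 0, 0]
}}

```text
clock: 16.08
eef_pos: [572.4, -193.6, 185.1]
tool_rot: [-3.139, -0.002, 1.692]
force: [1.3, -0.4, -0.6]
width: -0.2
gripper_force: 0.0
```

```bash
python3 -c "
from tp import *
st()
cv2.imwrite('pics/wr2.png',cv2.cvtColor(get_image('wrist'),cv2.COLOR_RGB2BGR))"
```

```text
t 16.07 tray xy [  -3.2 -217.8] z 185.1 rot [-3.139e+00 -2.000e-03  1.692e+00] yaw err -0.001 F [ 1.3 -0.4 -0.6] w -0.2 q [-0.05  0.68  0.55  1.71 -0.44  0.89  0.81]
```

View pics/wr2.png

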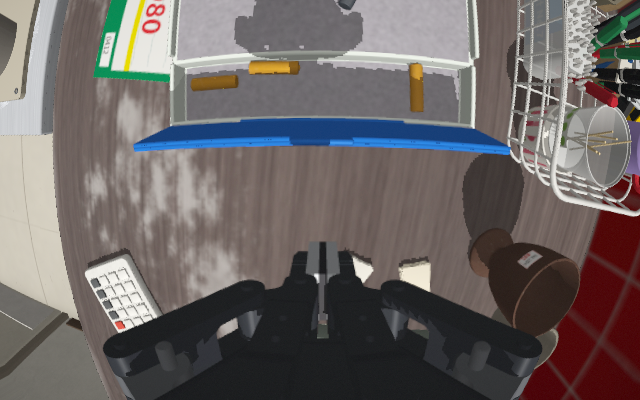

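```bash
python3 - <<'E'
from tp import *
def wr(uv):
    c=camera_info('wrist');T_=c['T'];d=np.array(uv,float)-[c['cx'],c['cy']];r=np.linalg.norm(d);th=r/c['fx']
    return T_[:3,3],T_[:3,:3]@np.r_[np.sin(th)*d/r,np.cos(th)]
def sc(n,uv):
    p=ray(n,uv,0)[0];o=camera_info(n)['T'][:3,3];return o,(p-o)/np.linalg.norm(p-o)
def tri(a,b):
    A=sum(np.eye(3)-np.outer(d,d) for o,d in(a,b));y=sum((np.eye(3)-np.outer(d,d))@o for o,d in(a,b));p=np.linalg.solve(A,y)
    return T(p).round(1),p[2].round(1),[round(np.linalg.norm((np.eye(3)-np.outer(d,d))@(p-o)),1) for o,d in(a,b)]
print('C',tri(wr([274,67.5]),sc('scene',[325.2,211.1])))
print('D',tri(wr([214,82]),sc('scene',[319.3,226.6])))
for nm,uv in(('Cmid',[274,67.5]),('Aend',[416,66]),('Afar',[417,110]),('D',[214,82]),('edge',[320,63]),('edgeL',[180,63])):
    o,d=wr(uv)
    print(nm,[(z,T(o+d*((z-o[2])/d[2])).round(1)) for z in(14,21,32)])
E
```

```text
C (array([-51.9, -93.6]), np.float64(15.8), [np.float64(0.1), np.float64(0.1)])
D (array([-114.3, -105.4]), np.float64(18.9), [np.float64(0.3), np.float64(0.3)])
Cmid [(14, array([-52.2, -93.4])), (21, array([-51.1, -94.7])), (32, array([-49.3, -96.7]))]
Aend [(14, array([ 92.8, -88.5])), (21, array([ 90.6, -89.9])), (32, array([ 87.3, -92.1]))]
Afar [(14, array([  94. , -135.1])), (21, array([  91.9, -135.5])), (32, array([  88.5, -136.1]))]
D [(14, array([-116.2, -104.3])), (21, array([-113.7, -105.4])), (32, array([-109.7, -107. ]))]
edge [(14, array([ -5.9, -89.8])), (21, array([ -5.8, -91.1])), (32, array([ -5.6, -93.3]))]
edgeL [(14, array([-156.6,  -78.7])), (21, array([-153.2,  -80.3])), (32, array([-147.8,  -82.9]))]
```

Emit:
{"op": "play_rows", "data": {
  "deltas": [0, 0, 50, 0, 0, 0, 0, 0, 0, 100, 0, 0, 0, 0, 0, 0, 105, 0, 0, 0, 0, 15, 0, 105, 0, 0, 0, 0, 30, 0, 105, 0, 0, 0, 0, 45, 0, 105, 0, 0, 0, 0, 60, 0, 105, 0, 0, 0, 0]
}}

```text
clock: 17.0
eef_pos: [566.9, -133.9, 82.3]
tool_rot: [3.14, 0.001, 1.694]
force: [0.3, -0.8, 0.8]
width: -0.0
gripper_force: 0.4
```

```bash
python3 -c "
from tp import *
st()"
```

```text
t 17.0 tray xy [  -1.4 -157.9] z 82.3 rot [3.140e+00 1.000e-03 1.694e+00] yaw err 0.001 F [ 0.3 -0.8  0.8] w -0.0 q [-0.1   0.78  0.46  1.84 -0.55  0.64  0.82]
```

Emit:
{"op": "play_rows", "data": {
  "deltas": [12, 0, 0, 0, 0, 0, 0, 25, 0, 0, 0, 0, 0, 0, 38, 0, 3, 0, 0, 0, 0, 48, 0, 8, 0, 0, 0, 0, 55, 0, 18, 0, 0, 0, 0, 60, 0, 28, 0, 0, 0, 0, 62, 0, 36, 0, 0, 0, 0, 62, 0, 39, 0, 0, 0, 0, 62, 0, 41, 0, 0, 0, 0]
}}

```text
clock: 18.12
eef_pos: [558.6, -74.0, 40.1]
tool_rot: [-3.141, 0.0, 1.692]
force: [-0.4, 0.4, 4.5]
width: -0.2
gripper_force: 2.1
```

```bash
python3 -c "
from tp import *
st()"
```

```text
t 18.12 tray xy [ -2.3 -97.4] z 40.1 rot [-3.141  0.     1.692] yaw err -0.001 F [-0.4  0.4  4.5] w -0.2 q [-0.18  0.83  0.41  1.91 -0.62  0.53  0.78]
```

Contact at z ≈ 40, which is the shut height; I'll press a little harder, hold, then retreat.

Emit:
{"op": "play_rows", "data": {
  "deltas": [0, 0, 2, 0, 0, 0, 0, 0, 0, 4, 0, 0, 0, 0, 0, 0, 4, 0, 0, 0, 0, 0, 0, 4, 0, 0, 0, 0]
}}

```text
clock: 18.62
eef_pos: [558.8, -74.0, 39.8]
tool_rot: [3.14, -0.002, 1.692]
force: [-7.0, 0.5, 29.1]
width: -0.4
gripper_force: 14.6
```

Emit:
{"op": "play_rows", "data": {
  "deltas": [0, 0, -10, 0, 0, 0, 0, 0, 0, -60, 0, 0, 0, 0, 60, 0, -120, 0, 0, 0, 0, 120, 0, -150, 0, 0, 0, 0, 160, 0, -150, 0, 0, 0, 0, 160, 0, -150, 0, 0, 0, 0]
}}

```text
clock: 19.38
eef_pos: [539.0, 92.2, 187.0]
tool_rot: [3.14, -0.004, 1.703]
force: [0.3, -0.9, 0.8]
width: -0.0
gripper_force: 0.0
```

```bash
python3 -c "
from tp import *
st();look()
a=get_image('scene')[130:260,225:400];b=get_image('side')[165:295,205:380]
cv2.imwrite('pics/s4.png',cv2.resize(cv2.cvtColor(np.vstack([a,b]),cv2.COLOR_RGB2BGR),None,fx=2.3,fy=2.3))"
```

```text
t 19.38 tray xy [-1.5 69.9] z 187.0 rot [ 3.14  -0.004  1.703] yaw err 0.01 F [ 0.3 -0.9  0.8] w -0.0 q [-0.62  0.61  0.62  1.87 -0.48  0.81  0.39]
scene dark [310.8 179.7] 23 tray [25.9 -9.8] [43.  5.] 61
side dark [286.1 230.3] 66 tray [27.4 -6.2] [58. 16.] 67
```

View pics/s4.png

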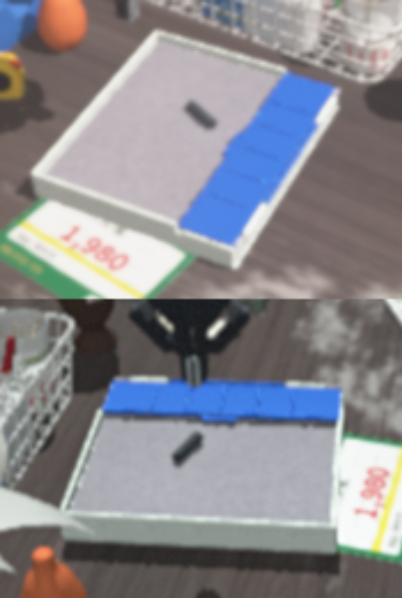

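```bash
python3 -c "
from cell import *
print(finish_job())"
```

```text
the job is handed in; nothing more can be done
None
```

The three spent cells lie in the trough, the flap is pressed shut at about 40 mm above the desk, the grey cell has not moved, and the hand is clear. I handed the job in at about 19 s and the judging result was not shown.

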